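# Hook the shelf bracket into the slotted upright and press it down to lock

## Robot

A 6-joint arm with a two-finger parallel gripper is mounted at the origin on a cart in front of the work surface, level with it; the furniture and walls round the work are solid. World frame = base frame: x ahead of the robot, y to its left, z up, the work surface at z = 0. Lengths are in mm, angles in rad, forces in N, time in s.
With the tool pointing down it reaches from about 400 to 925 mm from the base axis. Payload 12.5 kg.
Tool frame: the origin (TCP) lies on the centre line of the jaws, within the pads' length; the fingertips stand 8 mm ahead of it and the grasp point (between the pads) lies 11 mm behind it (ctrl.tips_ahead is the distance from the TCP to the fingertips, in mm); z points along the fingers, y is the line along which they close (so a half turn about z gives the same grasp; the last joint's range is limited). The gripper opens to 95 mm and grips with 3 to 60 N. Pads are 20 mm wide; open, the fingers measure 119 mm over their backs; the gripper's body (75 mm by 180 mm) begins 59 mm behind the grasp point.
Start: joints at [-1.313, 0.491, 1.559, -0, 1.092, -0.106], TCP at [222.416, -584.104, 222.661] pointing down, gripper open.
Joint ranges: [-3.1, 3.1], [-0.84, 2.19], [0.05, 2.79], [-1.13, 4.28], [0.06, 2.93], [-2.69, 2.69]. Speed limits (rad/s): [2.22, 2.22, 2.79, 3.14, 3.14, 3.14].

## Interface

Orientations are given as a unit quaternion [x, y, z, w].
In Python, from cell import ctrl, optics gives the robot as it stands.
- The arm moves only by the shell command python3 -m jog 'ROWS'. ROWS is text: rows parted by semicolons, each of 7 numbers parted by spaces: the turn, a rotation vector about the tool's x, y, z in rad, then the shift along the tool's x, y, z in mm, then the opening, from -1 (shut) to 1 (fully open). A call has 1 to 8 rows; each row shifts and turns the commanded pose from where the row before left it, along the tool's axes as they then stand; what a row does not reach is not made up. A row lasts 1/12 s, in which the tool goes at most 41.7 mm and 7.16 degrees, less where a joint would pass 70% of its speed; a pose out of reach is approached as far as the arm can. A call with a gripper value outside its range is refused whole. The fingers move at their own pace and stop on an object; the grip force is fixed at half the most. Time passes only in rows, so rows that do not move let the fingers close. It gives the time, the measured TCP pose, the force, the opening and the grip force at its end, in the units of the state.
- ctrl.get_obs(): the state, without advancing time (a new reading comes with each control period).
- optics.capture(name): name is "side" or "top"; returns a dict with "frame" (480x640x3 uint8, red, green, blue), "vertical_fov" (degrees; the focal length in pixels is half the picture's height over the tangent of half this angle, whatever the lens; pixels are square), "cx", "cy" (the principal point, pixels), "rvec" (rotation vector, rad) and "tvec" (3), from world to camera coordinates, as OpenCV has them. Camera axes: x right, y down, z forward; pixel columns grow to the right and rows downward; lengths in mm; the calibration is good to about 2 mm. A picture is of the moment at which its call begins. There is no depth.
- ctrl.sign_off(): hands the job in; it is judged then, once.
Trained networks look in a picture, given as the dict that the camera call returned (one of the last four; its "shot" number tells which), for a name from the list of things; names that differ only in an ending like _2 or _b are one class to them, and where a whole thing is asked for, a point or a joint stands for the part that bears it (a point fixed in the world has none). Each returns a list of dicts, best first, with "confidence" (0 to 1); they miss things now and then, are a little off and sometimes report something else, mostly with a low value. They report only what shows in the picture. A call takes as long as a camera call.
- optics.look_for(query, picture): "bbox" ([left, top, width, height] in pixels, round what is visible of it).
- optics.spot_point(query, picture): "uv" ([column, row] in pixels: a listed point, or the origin of a listed thing).
The state is a dict: "clock": time; "joint_positions": joint angles; "qd": joint speeds; "tau": joint torques, N m; "position": TCP position; "ee_rot": TCP orientation; "force": force on the tool from outside, world axes, zero at the start; "wrist_torque": the same for the moment, N m; "grip_width": finger opening in mm; "grasp_force": force on a finger pad.
Only numpy, scipy, OpenCV 4.12 (cv2) and the standard library are available. Lean on these libraries where they do the work, as an engineer would, in place of code of your own. Each camera call takes 0.05 s, during which the arm holds its last target. There are 200 camera calls.

## Task

Pick up the yellow shelf bracket, hook its two rear hooks into the two slots of the upright and let it down onto the red latch, then press it gently down until it is fully home and the latch has snapped out over its foot. Work by feel, never forcing the bracket against the upright, and leave the spray can, the tub and the fixings carton where they are.

Things in the scene. Friction and masses are not known exactly. Their poses are not given: they have to be found in the camera images.
- bracket_mid (a point): Yellow steel shelf bracket, 140x44x118 mm, 0.25 kg, standing on its 44 mm wide, 5 mm thick bottom flange. x to its back (hooks), y across, z up. Point: in its 8 mm thick (y) upright web, 59 mm above the underside, 55 mm ahead of the back face. Web free to grip from x -37 to +20 mm, up to z +53 mm. The lowest 16 mm of its back face are a foot; above, a notch 5 deep, 12 high takes the latch.
- bracket_hooks (a point): On the bracket: middle of its 30 mm wide back face, at the lower hook's shank underside, 56 mm above the bracket's underside. Axes as bracket_mid. Two steel hooks at y = 0, 5 mm thick (y): shanks 8 mm high, undersides at z 0 and +50 mm, reach 11 mm behind the back face; from each a lip 5.5 mm thick hangs 28 mm below the shank, with 5.5 mm between lip and back face. Smooth steel.
- bracket_pad (a point): On the bracket: centre of the top of its thumb pad, the flat plate 30x30 mm on top of the back end where one presses; 118 mm above the underside, 15 mm ahead of the back face. Axes as bracket_mid.
- stand_seat (a point): Fixed upright, a 46 mm wide post on a grey base plate 140x130 mm. Point: middle line of the strip's front face, 85 mm above the bench, where the bracket's back face and underside meet when locked. x into the upright, y across, z up; the locked bracket's axes are parallel, so bracket_mid is then at (-55, 0, +59) mm from here, give or take the strip's setting (see stand_slots).
- stand_slots (a point): On the strip's front face, lower end of the lower slot, strip at mid setting; 56 mm above stand_seat, same axes. Really the strip, with slots and latch, is set up to 9 mm higher or lower: not measured, find by feel. Slots 9 mm wide, z 0 to +39 and +50 to +89 mm; strip 4 mm thick, hollow behind, top at z +97, post top at +92. Hooks enter along x, raised 28 to 31 mm over locked height.
- latch (a joint): Red sprung latch, 7 mm wide, under the slots. Travel in m: 0 fully out (3.5 mm proud), 0.0055 fully in. Let down some 8 mm after hooking, the bracket rests on its sloping top about 21 mm above locked height and hangs there if released, with 1.5 mm play in x. Pressing on takes 7 to 14 N and pushes the latch in; when locked it snaps out to 0 over the foot and the shanks stand hard on the slot ends.
- spray_can: Spray can, 60 mm across, 178 mm tall, standing beside the upright; origin at the centre of its underside. Bystander.
- tub: White lidded tub, 64 mm across, 66 mm tall; origin at the centre of its underside. Bystander.
- fixing_carton: Small blue and white carton, 75 x 132 x 66 mm (x, y, z); origin at the centre of its underside. Bystander.

How it is judged:
By the outcome, as a careful person would: the job done as asked, in the order asked, and still so for the second after the job is handed in, with the robot touching nothing.
It also fails if it takes over 64 s, if anything falls off the work surface, if the arm or the gripper's body presses on something with over 40 N, if the wrist force passes 120 N, or if a joint passes its speed limit or range.

## Working session

There is one attempt and no reset: what is moved stays moved. The work goes in short steps, Python scripts to look and compute and a shell command to move; the robot and the scene stay as the last step left them, time stands still between calls to the robot, and variables do not carry over. Pictures are saved under pics/ and viewed, at most 10 in all, crops included, and the job is handed in when it is done.

```bash
mkdir -p pics; ls
cat > h.py <<'E'
import numpy as np, cv2
from scipy.spatial.transform import Rotation as R
from cell import ctrl, optics
def K(p):
    f=p["frame"].shape[0]/2/np.tan(np.radians(p["vertical_fov"])/2)
    return np.array([[f,0,p["cx"]],[0,f,p["cy"]],[0,0,1.]])
def P(p): return K(p)@np.c_[cv2.Rodrigues(np.array(p["rvec"],float))[0],np.array(p["tvec"],float).reshape(3)]
def ray(p,uv):
    Rm=cv2.Rodrigues(np.array(p["rvec"],float))[0]; c=-Rm.T@np.array(p["tvec"],float).reshape(3)
    d=Rm.T@np.linalg.inv(K(p))@np.array([*uv,1.]); return c,d
def atz(p,uv,z):
    c,d=ray(p,uv); return c+d*(z-c[2])/d[2]
def tri(pa,ua,pb,ub):
    X=cv2.triangulatePoints(P(pa),P(pb),np.array(ua,float).reshape(2,1),np.array(ub,float).reshape(2,1))[:,0]
    return X[:3]/X[3]
def proj(p,X):
    x=P(p)@np.array([*X,1.]); return x[:2]/x[2]
def save(p,n): cv2.imwrite("pics/"+n,p["frame"][:,:,::-1])
E
python3 - <<'E'
from h import *
np.set_printoptions(precision=1,suppress=True)
s=optics.capture("side"); t=optics.capture("top"); save(s,"s0.png"); save(t,"t0.png")
for n,p in(("s",s),("t",t)): print(n,ray(p,(320,240)))
for q in "bracket_mid bracket_hooks bracket_pad stand_seat stand_slots spray_can tub fixing_carton".split():
    a=optics.spot_point(q,s);b=optics.spot_point(q,t)
    f=lambda l:[(np.round(x["uv"],1).tolist(),round(x["confidence"],2)) for x in l[:2]]
    print(q,f(a),f(b), tri(s,a[0]["uv"],t,b[0]["uv"]) if a and b else "")
o=ctrl.get_obs(); print({k:np.round(v,3) for k,v in o.items()})
E
```

```text
pics
s (array([361. , 936.1, 740.2]), array([ 0.2, -0.8, -0.6]))
t (array([ 329.1,  143.6, 1183. ]), array([ 0.2,  0. , -1. ]))
bracket_mid [([393.1, 195.7], 0.62)] [([431.0, 289.3], 0.9)] [477.8 -73.4  54.3]
bracket_hooks [([373.7, 184.6], 0.83), ([380.9, 161.5], 0.31)] [([443.4, 263.6], 0.61)] [525.5 -99.4  56.8]
bracket_pad [([385.0, 159.8], 0.81), ([286.0, 199.9], 0.73)] [([448.6, 266.1], 0.82)] [507.9 -95.8 119.2]
stand_seat [([291.6, 240.6], 0.93)] [([318.2, 217.5], 0.9)] [613.4 158.5  92.7]
stand_slots [([288.8, 214.9], 0.95), ([386.2, 288.2], 0.15)] [([321.6, 207.9], 0.64)] [619.6 151.6 140. ]
spray_can [([215.9, 371.6], 0.68)] [([216.5, 205.1], 0.77)] [664.2 384.1   2.3]
tub [([383.7, 289.5], 0.8)] [([216.8, 200.6], 0.37)] [511.4 360.4 239.7]
fixing_carton [([288.8, 200.3], 0.66)] [] 
{'clock': np.float64(0.9), 'joint_positions': array([-1.3,  0.5,  1.6, -0. ,  1.1, -0.1]), 'qd': array([-0., -0.,  0., -0.,  0.,  0.]), 'tau': array([  0. , -61.2, -25.8,   0.1,   0. ,  -0. ]), 'position': array([ 222.4, -584.1,  222.7]), 'ee_rot': array([ 1. ,  0.2, -0. ,  0. ]), 'force': array([ 0.5, -0.6,  0.3]), 'wrist_torque': array([ 0.,  0., -0.]), 'grasp_force': np.float64(0.0), 'grip_width': np.float64(94.861)}
```

View pics/s0.png

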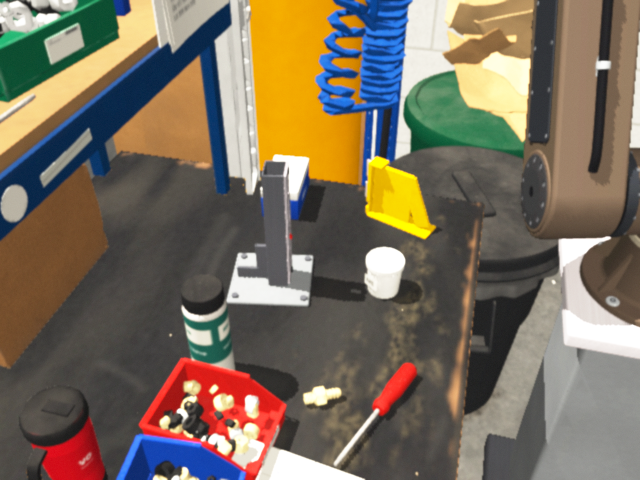

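View pics/t0.png

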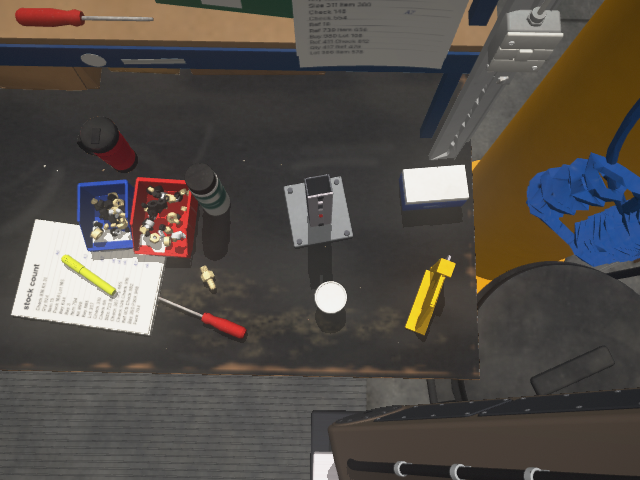

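The side view shows the bracket (400,200), upright (280,230), and tub (384,272) in front of the upright. In the top view they are at (431,290), (318,215) and (330,297), with the carton at (435,187) and the can at (210,190). I'll refine the yaw of the bracket and stand from an enlargement.

Run:
```python
from h import *
t=cv2.imread("pics/t0.png")
a=cv2.resize(t[245:345,390:490],None,fx=4,fy=4,interpolation=cv2.INTER_CUBIC)
b=cv2.resize(t[165:265,270:370],None,fx=4,fy=4,interpolation=cv2.INTER_CUBIC)
cv2.imwrite("pics/c0.png",np.hstack([a,b]))
```

```text
(no output)
```

View pics/c0.png

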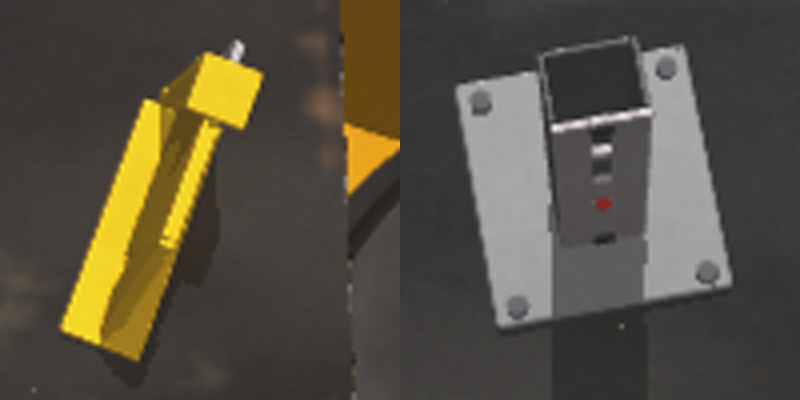

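The crop shows the flange corners at crop px (60,330), (140,361), (145,98), the thumb pad corners, the plate corners, and the strip with its slots and the red latch at (603,205).

Run:
```python
from h import *
np.set_printoptions(precision=1,suppress=True)
t=optics.capture("top"); s=optics.capture("side")
A=lambda u,v,z:atz(t,((u+.5)/4-.5+390,(v+.5)/4-.5+245),z)
B=lambda u,v,z:atz(t,((u-400+.5)/4-.5+270,(v+.5)/4-.5+165),z)
ang=lambda d:np.degrees(np.arctan2(d[1],d[0]))
fl,fr,bl=A(60,330,5),A(140,361,5),A(145,98,5)
print("flange",fl,fr,bl,"len",np.linalg.norm(bl-fl),"w",np.linalg.norm(fr-fl),"yaw",ang(bl-fl),ang(fl-fr)-90)
pd=[A(*c,118) for c in((205,52),(264,72),(245,130),(188,108))]
print("pad",np.mean(pd,0),"yaw",ang(pd[0]-pd[3]),ang(pd[1]-pd[2]),ang(pd[0]-pd[1])-90,ang(pd[3]-pd[2])-90)
for z in(6,10):
    c=[B(*q,z) for q in((457,87),(684,45),(732,287),(498,327))]
    print("plate",z,np.mean(c,0),[np.linalg.norm(c[i]-c[i-1]) for i in range(4)],"yaw",ang(c[0]-c[3]),ang(c[1]-c[2]),ang(c[0]-c[1])-90,ang(c[3]-c[2])-90)
q=[B(553,128,238),B(652,110,238)]; print("striptop",q,np.mean(q,0),np.linalg.norm(q[0]-q[1]),ang(q[0]-q[1])-90)
print("slot/latch line", B(603,205,97))
def pt(n,p):
    r=optics.spot_point(n,p); return r[0]["uv"],r[0]["confidence"]
for n in("bracket_mid","bracket_hooks","bracket_pad","stand_seat","stand_slots"):
    a,b=pt(n,s),pt(n,t); z=dict(bracket_mid=59,bracket_hooks=56,bracket_pad=118,stand_seat=85,stand_slots=141)[n]
    print(n,a[1],b[1],"tri",tri(s,a[0],t,b[0]),"top@z",atz(t,b[0],z),"side@z",atz(s,a[0],z))
for n in("tub","spray_can","fixing_carton"):
    for p in(s,t):
        r=optics.look_for(n,p); print(n,[(np.round(x["bbox"]),round(x["confidence"],2)) for x in r[:2]])
```

```text
flange [403.5 -26.1   5. ] [388.3 -67.7   5. ] [527.3 -72.8   5. ] len 132.30694329418063 w 44.23572733115307 yaw -20.659783090806144 -20.098246619142273
pad [512.8 -91.  118. ] yaw -17.74949860207631 -19.256052748276925 -18.158075486615317 -20.519303394092873
plate 6 [651.3 160.9   6. ] [np.float64(137.14697459207972), np.float64(127.5533297098463), np.float64(139.47832534100053), np.float64(128.165864968307)] yaw 11.216776348525034 11.474343285527535 12.095907503215003 11.050085051776435
plate 10 [650.2 160.8  10. ] [np.float64(136.68088094657494), np.float64(127.11984004215533), np.float64(139.00430860588523), np.float64(127.7302936010928)] yaw 11.216776348525029 11.474343285527517 12.095907503214988 11.050085051776392
striptop [array([613.5, 175.5, 238. ]), array([622.6, 132. , 238. ])] [618.  153.8 238. ] 44.424898011907686 11.851975290820945
slot/latch line [616.1 154.1  97. ]
bracket_mid 0.72 0.72 tri [478.7 -77.5  45.9] top@z [477.3 -74.9  59. ] side@z [476.3 -58.3  59. ]
bracket_hooks 0.75 0.76 tri [525.3 -98.3  51.8] top@z [526.1 -97.4  56. ] side@z [523.1 -91.8  56. ]
bracket_pad 0.83 0.98 tri [515.5 -94.8 109.4] top@z [519.2 -92.9 118. ] side@z [509.2 -79.8 118. ]
stand_seat 0.55 0.87 tri [612.4 160.6  94.5] top@z [613.5 160.6  85. ] side@z [617.3 149.   85. ]
stand_slots 0.68 0.93 tri [616.6 149.3 138.9] top@z [616.3 149.3 141. ] side@z [615.5 152.  141. ]
tub [(array([365., 249.,  39.,  50.]), 0.95)]
tub [(array([315., 280.,  33.,  35.]), 0.56)]
spray_can [(array([180., 272.,  54.,  98.]), 0.94), (array([364., 249.,  41.,  47.]), 0.38)]
spray_can [(array([185., 163.,  45.,  55.]), 0.58)]
fixing_carton [(array([273., 155.,  32.,  64.]), 0.67)]
fixing_carton [(array([399., 164.,  73.,  49.]), 0.89)]
```

```bash
cat >> h.py <<'E'
BY,SY=np.radians(-19.9),np.radians(11.5)
def to(xyz,yaw):
    "remaining shift in tool axes now, and the rotvec in tool axes to reach pointing-down with tool x along yaw (or yaw+pi)"
    o=ctrl.get_obs(); r=R.from_quat(o["ee_rot"]); d=np.array(xyz)-o["position"]
    best=None
    for k in(0,np.pi):
        c,s=np.cos(yaw+k),np.sin(yaw+k)
        T=R.from_matrix(np.array([[c,s,0],[s,-c,0],[0,0,-1.]]))
        v=(r.inv()*T).as_rotvec()
        if best is None or np.linalg.norm(v)<np.linalg.norm(best): best=v
    print("pos",np.round(o["position"],1),"shift(tool)",np.round(r.inv().apply(d),1),"turn",np.round(best,3),"toolx",np.round(r.as_matrix()[:,0],3),"F",np.round(o["force"],1),"clk",round(o["clock"],2),"w",round(o["grip_width"],1),"q",np.round(o["joint_positions"],2))
def bp(x,y,z): return np.array([475.5,-76.5,59])+np.array([np.cos(BY)*x-np.sin(BY)*y,np.sin(BY)*x+np.cos(BY)*y,z])
E
python3 -c "
from h import *
print(bp(-5,0,0)); to([*bp(-5,0,0)[:2],222],BY)"
```

```text
[470.79855936 -74.79810225  59.        ]
pos [ 222.4 -584.1  222.7] shift(tool) [ 413.3 -387.6    0.6] turn [ 0.    -0.     0.711] toolx [ 0.935  0.356 -0.   ] F [ 0.9  0.2 -0.2] clk 1.8 w 95.3 q [-1.31  0.49  1.56 -0.    1.09 -0.11]
```

```bash
r='0 0 0 25.8 -24.2 0 1'
python3 -m jog '0 0 0 26 -24 0 1;0 0 0 26 -24 0 1;0 0 0 26 -24 0 1;0 0 0 26 -24 0 1;0 0 0 26 -24 0 1;0 0 0 26 -24 0 1;0 0 0 26 -24 0 1;0 0 0 26 -24 0 1'
python3 -m jog '0 0 0 26 -24 0 1;0 0 0 26 -24 0 1;0 0 0 26 -24 0 1;0 0 0 26 -24 0 1;0 0 0 26 -24 0 1;0 0 0 26 -24 0 1;0 0 0 26 -24 0 1;0 0 0 26 -24 0 1'
python3 -m jog '0 0 0.089 0 0 0 1;0 0 0.089 0 0 0 1;0 0 0.089 0 0 0 1;0 0 0.089 0 0 0 1;0 0 0.089 0 0 0 1;0 0 0.089 0 0 0 1;0 0 0.089 0 0 0 1;0 0 0.089 0 0 0 1'
python3 -c "
from h import *
to([*bp(-5,0,0)[:2],64],BY)"
```

```text
clock: 2.47
position: [348.9, -329.1, 222.8]
ee_rot: [0.984, 0.181, 0.0, 0.0]
force: [0.2, 0.2, 0.2]
grip_width: 95.5
grasp_force: 0.0
clock: 3.13
position: [475.1, -75.5, 222.9]
ee_rot: [0.983, 0.181, 0.0, 0.0]
force: [1.2, -1.5, 0.0]
grip_width: 94.9
grasp_force: 0.0
clock: 3.8
position: [474.6, -77.2, 222.7]
ee_rot: [0.984, -0.175, 0.0, 0.0]
force: [0.7, -0.2, -0.0]
grip_width: 95.6
grasp_force: 0.0
pos [474.6 -77.2 222.7] shift(tool) [ -4.4  -1.  158.7] turn [ 0.    -0.    -0.005] toolx [ 0.938 -0.345  0.   ] F [ 0.7 -0.2 -0. ] clk 3.8 w 95.6 q [-0.3   0.29  1.9  -0.    0.95  1.62]
```

```bash
python3 -m jog '0 0 0 -4 -1 20 1;0 0 0 0 0 20 1;0 0 0 0 0 20 1;0 0 0 0 0 20 1;0 0 0 0 0 20 1;0 0 0 0 0 20 1;0 0 0 0 0 20 1;0 0 0 0 0 18.7 0'
python3 -m jog '0 0 0 0 0 0 -0.4;0 0 0 0 0 0 -0.6;0 0 0 0 0 0 -0.7;0 0 0 0 0 0 -0.8;0 0 0 0 0 0 -1;0 0 0 0 0 0 -1;0 0 0 0 0 0 -1;0 0 0 0 0 0 -1'
python3 -m jog '0 0 0 0 0 0 -1;0 0 0 0 0 0 -1;0 0 0 0 0 0 -1;0 0 0 0 0 0 -1'
python3 - <<'E'
from h import *
to([*bp(-5,0,0)[:2],64],BY)
t=optics.capture("top"); s=optics.capture("side")
a=cv2.resize(t["frame"][230:350,370:500],(400,369)); b=cv2.resize(s["frame"][130:260,340:460],(400,433))[:369]
cv2.imwrite("pics/g.png",np.hstack([a,b])[:,:,::-1])
E
```

```text
clock: 4.47
position: [471.2, -74.9, 63.0]
ee_rot: [0.985, -0.173, 0.0, 0.0]
force: [0.7, -0.4, 0.1]
grip_width: 91.9
grasp_force: 0.0
clock: 5.13
position: [471.3, -75.0, 64.2]
ee_rot: [0.985, -0.173, 0.0, 0.0]
force: [-0.2, 0.5, -0.1]
grip_width: 40.2
grasp_force: 0.0
clock: 5.47
position: [471.1, -74.9, 63.9]
ee_rot: [0.985, -0.173, -0.0, 0.0]
force: [-0.2, -0.1, -0.1]
grip_width: 13.7
grasp_force: 0.0
pos [471.1 -74.9  63.9] shift(tool) [-0.3 -0.  -0.1] turn [ 0.     0.    -0.001] toolx [ 0.94  -0.341 -0.   ] F [-0.2 -0.1 -0.1] clk 5.47 w 13.7 q [-0.3   0.53  2.07 -0.    0.54  1.62]
```

View pics/g.png

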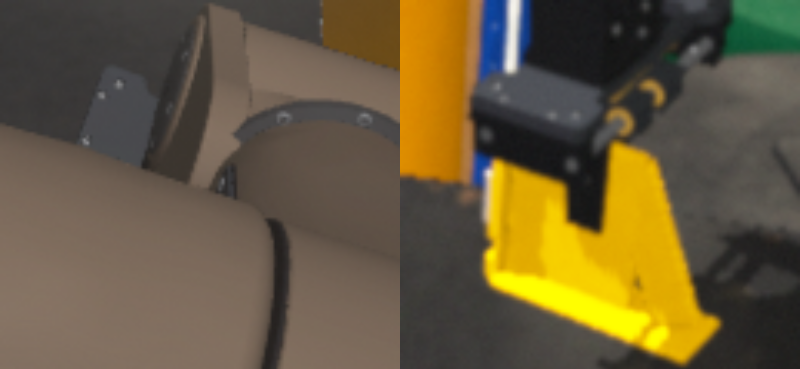

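Both fingers straddle the web with the bracket upright. I'll finish the grip, lift, and enlarge the upright from the first side picture to estimate the strip setting.

```bash
python3 -m jog '0 0 0 0 0 0 -1;0 0 0 0 0 0 -1;0 0 0 0 0 0 -1;0 0 0 0 0 0 -1;0 0 0 0 0 0 -1;0 0 0 0 0 0 -1'
python3 -m jog '0 0 0 0 0 -4 -1;0 0 0 0 0 -12 -1;0 0 0 0 0 -24 -1;0 0 0 0 0 -28 -1;0 0 0 0 0 -28 -1;0 0 0 0 0 -22 -1;0 0 0 0 0 -20 -1;0 0 0 0 0 0 -1'
python3 - <<'E'
from h import *
np.set_printoptions(precision=1,suppress=True)
to([471,-75,200],SY)
s=cv2.imread("pics/s0.png"); t=cv2.imread("pics/t0.png")
a=cv2.resize(s[150:225,250:310],(480,600),interpolation=cv2.INTER_CUBIC)
b=cv2.resize(t[168:230,298:338],(320,496),interpolation=cv2.INTER_CUBIC)
cv2.imwrite("pics/u.png",np.hstack([a,np.vstack([b,np.zeros((104,320,3),np.uint8)])]))
ss=optics.capture("side")
ux,uy=np.array([np.cos(SY),np.sin(SY)]),np.array([-np.sin(SY),np.cos(SY)])
for n,x,y,z in(("posttop fl",4,23,233),("fr",4,-23,233),("striptop mid L",0,15,238),("R",0,-15,238),("+9L",0,15,247),("seat",0,0,85),("latch",-3,0,107)):
    X=np.r_[np.array([616.5,154])+ux*x+uy*y,z]; p=proj(ss,X); print(n,p,(p-[250,150])*8)
E
```

```text
clock: 6.07
position: [471.1, -74.9, 63.9]
ee_rot: [0.985, -0.173, -0.0, 0.0]
force: [0.0, -0.1, -0.6]
grip_width: 7.6
grasp_force: 30.0
clock: 6.73
position: [472.2, -75.2, 205.4]
ee_rot: [0.985, -0.173, 0.003, 0.0]
force: [0.4, -0.0, -2.0]
grip_width: 7.6
grasp_force: 30.0
pos [472.2 -75.2 205.4] shift(tool) [-1.2  0.3  5.4] turn [ 0.  -0.  -0.5] toolx [ 0.9 -0.3  0. ] F [ 0.4 -0.  -2. ] clk 6.73 w 7.6 q [-0.3  0.3  1.9 -0.   0.9  1.6]
posttop fl [283.9 175. ] [271.2 199.7]
fr [286.9 159.1] [295.2  73.2]
striptop mid L [287.  169.4] [295.7 155.2]
R [288.9 159.1] [310.9  72.9]
+9L [286.8 164.3] [294.3 114.2]
seat [290.6 242.3] [324.8 738.1]
latch [292. 232.] [336.4 656. ]
```

View pics/u.png

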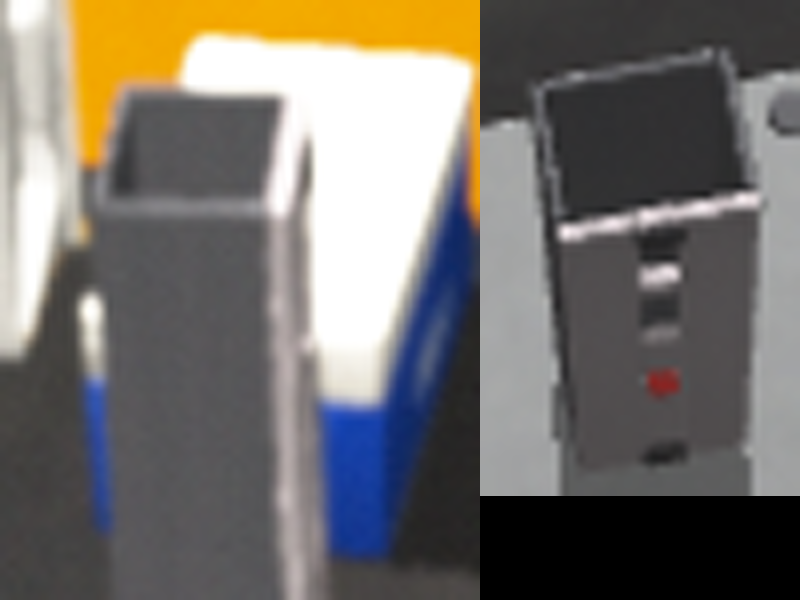

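The side crop shows the post's front-left top corner at (270,205), where predicted. The light strip's top is almost level with it, and lower than mid setting would put it, so the strip is set low. I'll check this against the red latch.

Run:
```python
from h import *
np.set_printoptions(precision=1,suppress=True)
ims=[cv2.imread("pics/%s0.png"%n).astype(int) for n in "st"]
ss=optics.capture("side");tt=optics.capture("top")
uv=[]
for im,(u0,u1,v0,v1) in zip(ims,((275,305,215,260),(305,335,195,235))):
    w=im[v0:v1,u0:u1]; m=np.clip(w[...,2]-np.maximum(w[...,0],w[...,1])-15,0,None); V,U=np.mgrid[v0:v1,u0:u1]
    c=np.array([(U*m).sum(),(V*m).sum()])/m.sum(); uv.append(c); print(c,m.max(),(m>0).sum())
print("latch",tri(ss,uv[0],tt,uv[1]))
ux,uy=np.array([np.cos(SY),np.sin(SY)]),np.array([-np.sin(SY),np.cos(SY)])
for z in(95,100,105,110): 
    X=np.r_[np.array([616.5,154])-2*ux,z]; print(z,proj(ss,X),proj(tt,X))
# top view calibration: post back corners z=233, strip top mid for two z
for z in(230,238):print("strip top mid",z,proj(tt,np.r_[616.5,154,z])) 
X=np.r_[np.array([616.5,154])+46*ux,233]; print("postback?",proj(tt,X))
to(np.r_[np.array([616.5,154])-(60+25)*ux,107.5+63.9],SY)
```

```text
[290.3 236.1] 145 40
[320.4 215.3] 77 15
latch [616.8 154.   98.1]
95 [291.6 237.6] [320.6 216.9]
100 [291.6 235.3] [320.6 216.3]
105 [291.5 232.9] [320.6 215.6]
110 [291.4 230.5] [320.6 215. ]
strip top mid 230 [320.1 196.5]
strip top mid 238 [320.1 195.2]
postback? [315.5 171.7]
pos [470.6 -74.7 201.2] shift(tool) [ -13.4 -220.4   29.8] turn [-0.   0.  -0.5] toolx [ 0.9 -0.3 -0. ] F [-0.4 -0.5 -3.2] clk 6.88 w 8.0 q [-0.3  0.3  1.9 -0.   0.9  1.6]
```

The latch comes out at z≈98 mm, about 7 mm below mid setting, which agrees with the strip top. I'll turn and move to the approach pose.

```bash
python3 -m jog '0 0 -0.0685 0 0 0 -1;0 0 -0.0685 0 0 0 -1;0 0 -0.0685 0 0 0 -1;0 0 -0.0685 0 0 0 -1;0 0 -0.0685 0 0 0 -1;0 0 -0.0685 0 0 0 -1;0 0 -0.0685 0 0 0 -1;0 0 -0.0685 0 0 0 -1' | tail -3
cat >> h.py <<'E'
UX,UY=np.array([np.cos(SY),np.sin(SY)]),np.array([-np.sin(SY),np.cos(SY)])
SEAT=np.array([616.5,154.])
def st(x,y,b): "TCP for bracket back face x mm ahead of strip, underside at height b"; return np.r_[SEAT-(60+x)*UX+y*UY,b+63.9]
def here():
    o=ctrl.get_obs(); d=o["position"]-np.r_[SEAT,0]; f=o["force"]
    print("gap %.1f y %.2f underside %.1f | Fx %.1f Fy %.1f Fz %.1f clk %.2f"%(-(d[:2]@UX)-60,d[:2]@UY,d[2]-63.9,f[:2]@UX,f[:2]@UY,f[2],o["clock"]))
E
python3 -c "
from h import *
here();to(st(25,0,107.5),SY)"
```

```text
force: [0.1, -0.7, -3.0]
grip_width: 7.6
grasp_force: 30.0
gap 128.6 y -195.07 underside 136.4 | Fx -0.0 Fy -0.7 Fz -3.0 clk 7.55
pos [470.5 -74.8 200.3] shift(tool) [ 104.2 -194.8   28.9] turn [-0.001  0.003  0.002] toolx [ 0.979  0.202 -0.003] F [ 0.1 -0.7 -3. ] clk 7.55 w 7.6 q [-0.3   0.31  1.94 -0.    0.9   1.07]
```

```bash
python3 -m jog '0 0 0 0 -16 0 -1;0 0 0 2 -26 0 -1;0 0 0 10 -30 0 -1;0 0 0 14 -32 0 -1;0 0 0 14 -32 4 -1;0 0 0 14 -28 8 -1;0 0 0 12 -20 8 -1;0 0 0 8 -10 8 -1' | tail -3
python3 -m jog '0 0 0 8 0 0 -1;0 0 0 8 0 0 -1;0 0 0 6 0 0 -1;0 0 0 0 0 0 -1;0 0 0 0 0 0 -1' | tail -3
python3 - <<'E'
from h import *
np.set_printoptions(precision=1,suppress=True)
here();to(st(25,0,107.5),SY)
t=optics.capture("top"); s=optics.capture("side"); 
a=cv2.resize(t["frame"][150:290,270:390],(480,560),interpolation=cv2.INTER_CUBIC)
b=cv2.resize(s["frame"][140:280,260:340],(320,560),interpolation=cv2.INTER_CUBIC)
cv2.imwrite("pics/a.png",np.hstack([a,b])[:,:,::-1])
E
```

```text
force: [-0.3, 0.2, -2.0]
grip_width: 7.9
grasp_force: 30.0
force: [-0.1, 0.1, -2.5]
grip_width: 8.3
grasp_force: 30.0
gap 31.9 y -2.46 underside 110.1 | Fx -0.0 Fy 0.2 Fz -2.5 clk 8.63
pos [527.  133.3 174. ] shift(tool) [ 6.9 -2.5  2.6] turn [ 0.  0. -0.] toolx [ 1.   0.2 -0. ] F [-0.1  0.1 -2.5] clk 8.63 w 8.3 q [ 0.1  0.4  1.8 -0.   0.9  1.5]
```

View pics/a.png

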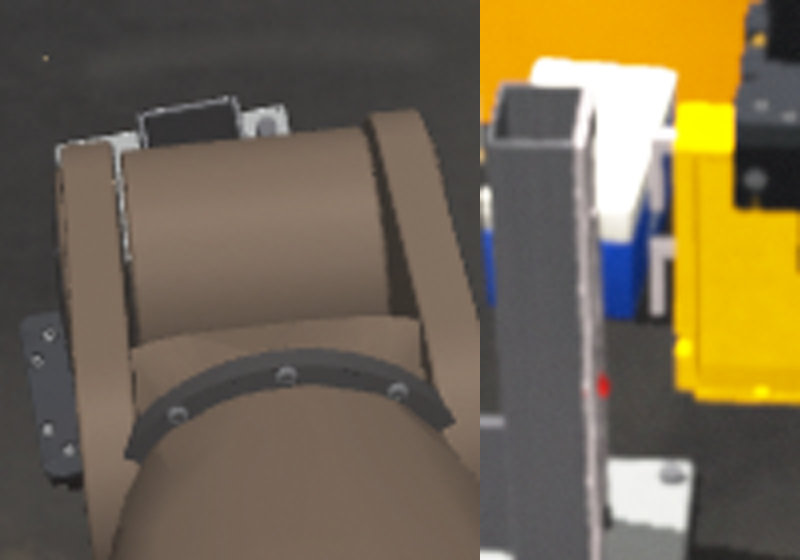

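The side view shows the bracket level, with both hooks facing the strip and the latch (red) at (602,385). Next I'll correct the y and height errors and feel forward.

```bash
python3 -m jog '0 0 0 4 -2.5 2.6 -1;0 0 0 5 0 0 -1;0 0 0 5 0 0 -1;0 0 0 2 0 0 -1;0 0 0 0 0 0 -1' | tail -3
python3 -c "from h import *;here()"
python3 -m jog '0 0 0 1 0 0 -1;0 0 0 1 0 0 -1;0 0 0 1 0 0 -1;0 0 0 0 0 0 -1' | tail -3
python3 -c "from h import *;here()"
```

```text
force: [0.4, -0.2, -2.7]
grip_width: 8.1
grasp_force: 30.0
gap 15.3 y 1.07 underside 107.3 | Fx 0.3 Fy -0.3 Fz -2.7 clk 9.15
force: [0.1, -0.2, -2.8]
grip_width: 8.0
grasp_force: 30.0
gap 12.8 y 1.05 underside 107.4 | Fx 0.1 Fy -0.2 Fz -2.8 clk 9.48
```

```bash
python3 -m jog '0 0 0 0 1 0 -1;0 0 0 0 0 0 -1;0 0 0 1 0 0 -1;0 0 0 0.5 0 0 -1;0 0 0 0.5 0 0 -1;0 0 0 0 0 0 -1' | tail -3
python3 -c "from h import *;here()"
python3 -m jog '0 0 0 0.5 0 0 -1;0 0 0 0.5 0 0 -1;0 0 0 0 0 0 -1' | tail -3
python3 -c "from h import *;here()"
```

```text
force: [0.5, -0.4, -2.3]
grip_width: 8.3
grasp_force: 30.0
gap 10.8 y 0.05 underside 107.4 | Fx 0.4 Fy -0.5 Fz -2.3 clk 9.98
force: [-1.3, 0.3, -2.6]
grip_width: 7.8
grasp_force: 30.0
gap 10.0 y 0.09 underside 107.4 | Fx -1.2 Fy 0.5 Fz -2.6 clk 10.23
```

```bash
python3 -m jog '0 0 0 0.5 0 0 -1;0 0 0 0.5 0 0 -1;0 0 0 0 0 0 -1' | tail -3
python3 -c "from h import *;here()"
```

```text
force: [-4.8, 0.2, -1.1]
grip_width: 7.9
grasp_force: 30.0
gap 9.6 y 0.09 underside 107.2 | Fx -4.7 Fy 1.2 Fz -1.1 clk 10.48
```

```bash
p(){ python3 -c "from h import *;here()"; }
python3 -m jog '0 0 0 -1.5 0 0 -1;0 0 0 0 0 -2 -1;0 0 0 0 0 0 -1;0 0 0 1 0 0 -1;0 0 0 0.7 0 0 -1;0 0 0 0 0 0 -1' >/dev/null; p
python3 -m jog '0 0 0 -1.7 0 0 -1;0 0 0 0 0 4 -1;0 0 0 0 0 0 -1;0 0 0 1 0 0 -1;0 0 0 0.7 0 0 -1;0 0 0 0 0 0 -1' >/dev/null; p
```

```text
gap 8.4 y 0.05 underside 109.4 | Fx -0.2 Fy -0.1 Fz -2.3 clk 10.98
gap 9.9 y 0.09 underside 105.1 | Fx -5.8 Fy -0.1 Fz -0.9 clk 11.48
```

At 109.4 mm the hooks enter; below that they are blocked.

```bash
p(){ python3 -c "from h import *;here()"; }
python3 -m jog '0 0 0 -1.7 0 0 -1;0 0 0 0 0 -2 -1;0 0 0 0 0 -2.4 -1;0 0 0 0 0 0 -1;0 0 0 1 0 0 -1;0 0 0 1 0 0 -1;0 0 0 0.7 0 0 -1;0 0 0 0 0 0 -1' >/dev/null; p
python3 -m jog '0 0 0 0.7 0 0 -1;0 0 0 0.7 0 0 -1;0 0 0 0.7 0 0 -1;0 0 0 0 0 0 -1' >/dev/null; p
```

```text
gap 7.5 y 0.04 underside 109.7 | Fx -0.4 Fy 0.2 Fz -2.2 clk 12.15
gap 5.5 y 0.06 underside 109.8 | Fx 0.3 Fy 0.4 Fz -2.6 clk 12.48
```

```bash
p(){ python3 -c "from h import *;here()"; }
python3 -m jog '0 0 0 1 0 0 -1;0 0 0 1 0 0 -1;0 0 0 1 0 0 -1;0 0 0 1 0 0 -1;0 0 0 0 0 0 -1' >/dev/null; p
python3 -m jog '0 0 0 0.5 0 0 -1;0 0 0 0.5 0 0 -1;0 0 0 0.5 0 0 -1;0 0 0 0 0 0 -1' >/dev/null; p
```

```text
gap 1.4 y 0.04 underside 109.8 | Fx 0.2 Fy -0.6 Fz -2.8 clk 12.90
gap -0.0 y 0.06 underside 109.8 | Fx 0.8 Fy -0.9 Fz -1.9 clk 13.23
```

```bash
p(){ python3 -c "from h import *;here()"; }
python3 -m jog '0 0 0 0.5 0 0 -1;0 0 0 0 0 0 -1' >/dev/null; p
python3 -m jog '0 0 0 0.4 0 0 -1;0 0 0 0 0 0 -1' >/dev/null; p
```

```text
gap -0.5 y 0.03 underside 109.8 | Fx 0.1 Fy -0.2 Fz -2.6 clk 13.40
gap -0.8 y 0.04 underside 109.8 | Fx 1.0 Fy 0.0 Fz -2.5 clk 13.57
```

```bash
p(){ python3 -c "from h import *;here()"; }
python3 -m jog '0 0 0 0.5 0 0 -1;0 0 0 0 0 0 -1;0 0 0 0 0 0 -1' >/dev/null; p
python3 -m jog '0 0 0 0.4 0 0 -1;0 0 0 0 0 0 -1;0 0 0 0 0 0 -1' >/dev/null; p
```

```text
gap -0.9 y 0.06 underside 109.7 | Fx -3.4 Fy -0.1 Fz -1.4 clk 13.82
gap -0.9 y 0.08 underside 109.6 | Fx -7.1 Fy -1.1 Fz -1.0 clk 14.07
```

```bash
p(){ python3 -c "from h import *;here()"; }
python3 -m jog '0 0 0 -1.5 0 0 -1;0 0 0 0 0 1 -1;0 0 0 0 0 1 -1;0 0 0 0 0 1 -1;0 0 0 0 0 0 -1;0 0 0 0 0 0 -1' >/dev/null; p
python3 -m jog '0 0 0 0 0 1 -1;0 0 0 0 0 1 -1;0 0 0 0 0 0 -1' >/dev/null; p
python3 -m jog '0 0 0 0 0 1 -1;0 0 0 0 0 0 -1;0 0 0 0 0 0 -1' >/dev/null; p
```

```text
gap -0.3 y 0.03 underside 106.7 | Fx -0.8 Fy -0.3 Fz -1.7 clk 14.57
gap -0.1 y 0.06 underside 104.6 | Fx 0.6 Fy 0.2 Fz -1.7 clk 14.82
gap -0.2 y 0.04 underside 103.8 | Fx 0.4 Fy -0.2 Fz -2.5 clk 15.07
```

```bash
p(){ python3 -c "from h import *;here()"; }
python3 -m jog '0 0 0 0 0 0.7 -1;0 0 0 0 0 0 -1;0 0 0 0 0 0 -1' >/dev/null; p
python3 -m jog '0 0 0 0 0 0.7 -1;0 0 0 0 0 0 -1;0 0 0 0 0 0 -1' >/dev/null; p
python3 -m jog '0 0 0 0 0 0.7 -1;0 0 0 0 0 0 -1;0 0 0 0 0 0 -1' >/dev/null; p
```

```text
gap -0.1 y 0.08 underside 103.1 | Fx -0.8 Fy 0.3 Fz -1.6 clk 15.32
gap 0.1 y 0.05 underside 102.4 | Fx -2.3 Fy -0.9 Fz 0.5 clk 15.57
gap 0.2 y 0.07 underside 101.7 | Fx -4.3 Fy -0.5 Fz 1.9 clk 15.82
```

```bash
p(){ python3 -c "from h import *;here()"; }
python3 -m jog '0 0 0 0.4 0 -0.5 -1;0 0 0 0 0 0 -1;0 0 0 0 0 0 -0.8;0 0 0 0 0 0 -0.5;0 0 0 0 0 0 -0.4;0 0 0 0 0 0 -0.4;0 0 0 0 0 0 -0.4;0 0 0 0 0 0 -0.4'; p
python3 - <<'E'
from h import *
s=optics.capture("side"); print([ (x["uv"],x["confidence"]) for x in optics.spot_point("bracket_pad",s)[:1]])
cv2.imwrite("pics/r.png",cv2.resize(s["frame"][130:290,240:380],(700,800))[:600,:,::-1])
E
```

```text
clock: 16.48
position: [558.4, 142.2, 166.1]
ee_rot: [0.995, 0.1, 0.0, 0.0]
force: [-0.7, -0.8, -0.1]
grip_width: 28.4
grasp_force: 0.0
gap -0.7 y 0.05 underside 102.2 | Fx -0.8 Fy -0.6 Fz -0.1 clk 16.48
[([302.6, 176.9], 0.93)]
```

View pics/r.png

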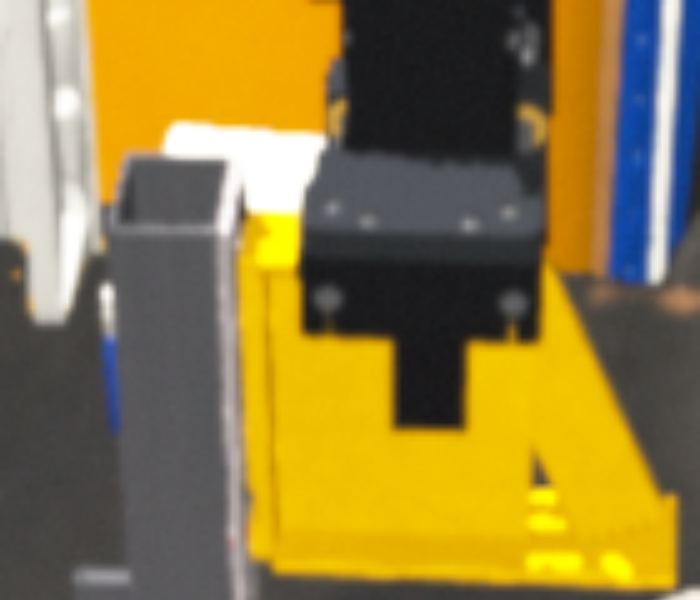

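The bracket hangs on the upright with the fingers open and clear. I'll raise the gripper, close it, and move it over the thumb pad.

```bash
p(){ python3 -c "from h import *;here()"; }
python3 -m jog '0 0 0 0 0 -4 -0.4;0 0 0 0 0 -10 -0.4;0 0 0 0 0 -16 -0.4;0 0 0 0 0 -20 -0.4;0 0 0 0 0 -20 -0.6;0 0 0 0 0 -10 -1;0 0 0 10 0 0 -1;0 0 0 16 0 0 -1' >/dev/null; p
python3 -m jog '0 0 0 12 0 0 -1;0 0 0 5 0 0 -1;0 0 0 0 0 0 -1;0 0 0 0 0 0 -1;0 0 0 0 0 0 -1' ; p
```

```text
gap -26.7 y 0.09 underside 183.0 | Fx 0.2 Fy 1.0 Fz 0.2 clk 17.25
clock: 17.67
position: [599.9, 150.7, 245.6]
ee_rot: [0.995, 0.1, -0.001, 0.0]
force: [0.5, 0.3, -0.0]
grip_width: 0.4
grasp_force: 0.0
gap -43.1 y 0.08 underside 181.7 | Fx 0.5 Fy 0.2 Fz -0.0 clk 17.67
```

```bash
p(){ python3 -c "from h import *;here()"; }
python3 -m jog '0 0 0 0 0 5 -1;0 0 0 0 0 5 -1;0 0 0 0 0 4 -1;0 0 0 0 0 1 -1;0 0 0 0 0 0 -1' >/dev/null; p
python3 -m jog '0 0 0 0 0 1 -1;0 0 0 0 0 0.5 -1;0 0 0 0 0 0.5 -1;0 0 0 0 0 0 -1' >/dev/null; p
python3 -m jog '0 0 0 0 0 0.5 -1;0 0 0 0 0 0.5 -1;0 0 0 0 0 0.5 -1;0 0 0 0 0 0 -1' >/dev/null; p
python3 -m jog '0 0 0 0 0 0.5 -1;0 0 0 0 0 0.5 -1;0 0 0 0 0 0 -1' >/dev/null; p
```

```text
gap -43.4 y 0.02 underside 166.7 | Fx -0.3 Fy 0.5 Fz 0.2 clk 18.08
gap -43.6 y -0.01 underside 165.2 | Fx 0.9 Fy -0.5 Fz 1.5 clk 18.42
gap -43.6 y 0.01 underside 163.6 | Fx -1.4 Fy -0.5 Fz 0.2 clk 18.75
gap -43.7 y -0.00 underside 163.1 | Fx 0.5 Fy 0.0 Fz 4.8 clk 19.00
```

```bash
p(){ python3 -c "from h import *;here()"; }
python3 -m jog '0 0 0 0 0 0.5 -1;0 0 0 0 0 0.5 -1;0 0 0 0 0 0 -1' >/dev/null; p
python3 -m jog '0 0 0 0 0 0.5 -1;0 0 0 0 0 0.5 -1;0 0 0 0 0 0 -1' >/dev/null; p
python3 -m jog '0 0 0 0 0 0.5 -1;0 0 0 0 0 0.5 -1;0 0 0 0 0 0 -1' >/dev/null; p
```

```text
gap -43.8 y -0.00 underside 162.3 | Fx -1.1 Fy 0.4 Fz 6.6 clk 19.25
gap -43.9 y 0.01 underside 161.6 | Fx -1.4 Fy -0.4 Fz 8.2 clk 19.50
gap -43.5 y 0.01 underside 159.3 | Fx -0.6 Fy 0.3 Fz 0.5 clk 19.75
```

```bash
p(){ python3 -c "from h import *;here()"; }
python3 -m jog '0 0 0 0 0 1 -1;0 0 0 0 0 1 -1;0 0 0 0 0 1 -1;0 0 0 0 0 0 -1' >/dev/null; p
python3 -m jog '0 0 0 0 0 1 -1;0 0 0 0 0 1 -1;0 0 0 0 0 1 -1;0 0 0 0 0 0 -1' >/dev/null; p
python3 -m jog '0 0 0 0 0 1 -1;0 0 0 0 0 1 -1;0 0 0 0 0 1 -1;0 0 0 0 0 0 -1' >/dev/null; p
```

```text
gap -43.5 y 0.00 underside 156.4 | Fx -0.2 Fy -0.5 Fz -0.5 clk 20.08
gap -43.5 y 0.02 underside 153.5 | Fx 0.5 Fy -0.3 Fz -0.1 clk 20.42
gap -43.5 y 0.02 underside 150.4 | Fx -0.1 Fy -0.2 Fz -0.3 clk 20.75
```

```bash
p(){ python3 -c "from h import *;here()"; }
python3 -m jog '0 0 0 0 0 1 -1;0 0 0 0 0 1 -1;0 0 0 0 0 1 -1;0 0 0 0 0 0 -1' >/dev/null; p
python3 -m jog '0 0 0 0 0 0.7 -1;0 0 0 0 0 0.7 -1;0 0 0 0 0 0 -1' >/dev/null; p
python3 -m jog '0 0 0 0 0 0.5 -1;0 0 0 0 0 0.5 -1;0 0 0 0 0 0 -1' >/dev/null; p
python3 - <<'E'
from h import *
s=optics.capture("side"); print([ (x["uv"],x["confidence"]) for x in optics.spot_point("bracket_pad",s)[:1]])
cv2.imwrite("pics/p.png",cv2.resize(s["frame"][140:290,240:380],(560,600))[:,:,::-1])
E
```

```text
gap -43.5 y 0.02 underside 147.4 | Fx 0.1 Fy 0.0 Fz 0.6 clk 21.08
gap -43.6 y 0.01 underside 146.1 | Fx -1.1 Fy -0.3 Fz 0.7 clk 21.33
gap -43.6 y -0.01 underside 145.2 | Fx -0.5 Fy -1.0 Fz -0.2 clk 21.58
[([298.2, 187.8], 0.65)]
```

View pics/p.png

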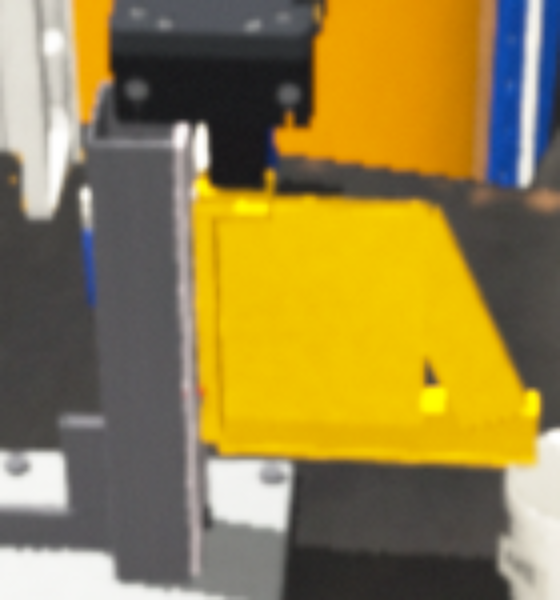

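The bracket has come down and the red latch shows at (200,392), at notch height. I'll feel down for the hard stop.

```bash
p(){ python3 -c "from h import *;here()"; }
python3 -m jog '0 0 0 0 0 0.5 -1;0 0 0 0 0 0.5 -1;0 0 0 0 0 0 -1' >/dev/null; p
python3 -m jog '0 0 0 0 0 0.5 -1;0 0 0 0 0 0 -1' >/dev/null; p
python3 -m jog '0 0 0 0 0 0.5 -1;0 0 0 0 0 0 -1' >/dev/null; p
```

```text
gap -43.6 y 0.02 underside 144.2 | Fx -0.7 Fy 0.3 Fz -0.7 clk 21.93
gap -43.6 y 0.01 underside 143.7 | Fx -0.5 Fy -0.5 Fz -0.3 clk 22.10
gap -43.6 y 0.02 underside 143.2 | Fx -0.2 Fy -0.9 Fz 0.1 clk 22.27
```

```bash
p(){ python3 -c "from h import *;here()"; }
python3 -m jog '0 0 0 0 0 0.5 -1;0 0 0 0 0 0 -1' >/dev/null; p
python3 -m jog '0 0 0 0 0 0.5 -1;0 0 0 0 0 0 -1' >/dev/null; p
python3 -m jog '0 0 0 0 0 0.5 -1;0 0 0 0 0 0 -1' >/dev/null; p
```

```text
gap -43.6 y 0.01 underside 142.7 | Fx -0.4 Fy 0.2 Fz 0.6 clk 22.43
gap -43.6 y 0.01 underside 142.2 | Fx 0.9 Fy 0.9 Fz -0.1 clk 22.60
gap -43.6 y 0.02 underside 141.9 | Fx -0.5 Fy -0.7 Fz 0.4 clk 22.77
```

```bash
p(){ python3 -c "from h import *;here()"; }
python3 -m jog '0 0 0 0 0 0.5 -1;0 0 0 0 0 0 -1' >/dev/null; p
python3 -m jog '0 0 0 0 0 0.5 -1;0 0 0 0 0 0 -1' >/dev/null; p
python3 -m jog '0 0 0 0 0 0.4 -1;0 0 0 0 0 0 -1' >/dev/null; p
```

```text
gap -43.6 y -0.01 underside 141.8 | Fx -1.7 Fy -0.4 Fz 5.3 clk 22.93
gap -43.7 y 0.00 underside 141.6 | Fx -2.6 Fy -0.9 Fz 9.1 clk 23.10
gap -43.7 y 0.01 underside 141.6 | Fx -3.1 Fy 0.3 Fz 10.5 clk 23.27
```

```bash
p(){ python3 -c "from h import *;here()"; }
python3 -m jog '0 0 0 0 0 0.5 -1;0 0 0 0 0 0 -1;0 0 0 0 0 0 -1' >/dev/null; p
python3 -m jog '0 0 0 0 0 0.4 -1;0 0 0 0 0 0 -1;0 0 0 0 0 0 -1' >/dev/null; p
python3 - <<'E'
from h import *
s=optics.capture("side")
im=s["frame"].astype(int); w=im[215:260,275:305]; m=np.clip(w[...,0]-np.maximum(w[...,1],w[...,2])-15,0,None)*((w[...,1]<80)); V,U=np.mgrid[215:260,275:305]
print((U*m).sum()/m.sum(),(V*m).sum()/m.sum(),m.max(),(m>0).sum())
cv2.imwrite("pics/q.png",cv2.resize(s["frame"][205:265,260:320],(600,600),interpolation=cv2.INTER_CUBIC)[:,:,::-1])
E
```

```text
gap -43.8 y 0.01 underside 141.5 | Fx -4.1 Fy 0.2 Fz 13.8 clk 23.52
gap -43.8 y 0.02 underside 141.5 | Fx -6.0 Fy -0.2 Fz 16.6 clk 23.77
nan nan 0 0<stdin>:4: RuntimeWarning: invalid value encountered in scalar divide
```

View pics/q.png

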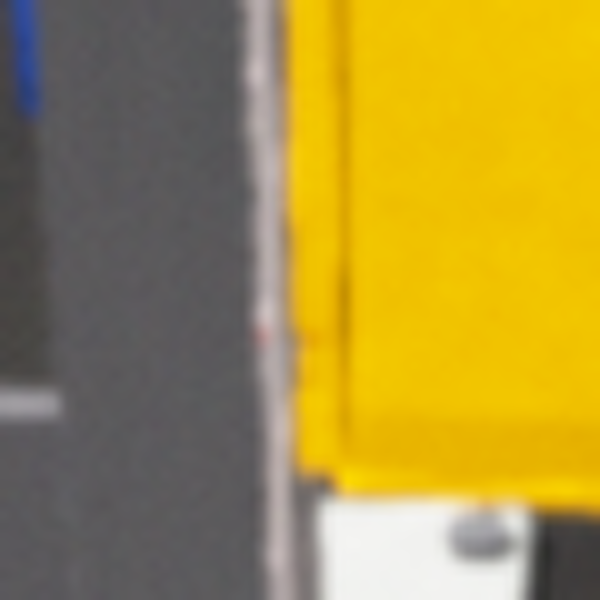

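The latch shows red in the notch just above the foot at (305,335), and the stop at 79.6 mm is hard and matches the entry window. I'll retreat and check that it stays down.

```bash
p(){ python3 -c "from h import *;here()"; }
python3 -m jog '0 0 0 0 0 -2 -1;0 0 0 0 0 -4 -1;0 0 0 0 0 -10 -1;0 0 0 0 0 -20 -1;0 0 0 -10 0 -25 -1;0 0 0 -30 0 -25 -1;0 0 0 -30 0 -20 -1;0 0 0 -20 0 -10 -1' >/dev/null; p
python3 -m jog '0 0 0 -30 0 -10 -1;0 0 0 -30 0 0 -1;0 0 0 -30 0 0 -1;0 0 0 -20 0 0 -1;0 0 0 0 0 0 -1;0 0 0 0 0 0 -1;0 0 0 0 0 0 -1;0 0 0 0 0 0 -1' >/dev/null; p
python3 - <<'E'
from h import *
s=optics.capture("side"); save(s,"z.png")
a=cv2.imread("pics/q.png"); b=cv2.resize(s["frame"][205:265,260:320],(600,600),interpolation=cv2.INTER_CUBIC)[:,:,::-1]
print("diff vs pressed",np.abs(a.astype(int)-b).mean(),np.abs(a.astype(int)-b).max())
E
```

```text
gap 47.9 y 0.19 underside 258.4 | Fx 1.5 Fy 0.2 Fz 0.1 clk 24.48
gap 155.5 y 0.14 underside 265.5 | Fx 0.1 Fy -0.3 Fz -0.9 clk 25.15
diff vs pressed 1.8553564814814816 37
```

View pics/z.png

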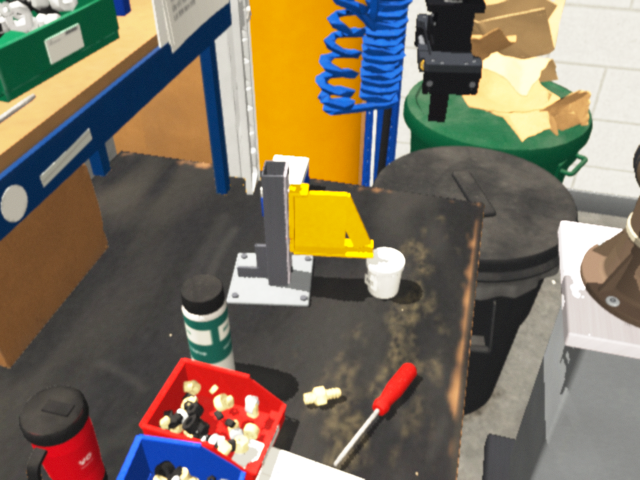

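The bracket sits level at (330,222), unchanged since the press. The tub (384,272), can and carton are where they were, and the arm is clear.

```bash
python3 -c "
from cell import ctrl
print(ctrl.sign_off())"
```

```text
the job is handed in; nothing more can be done
None
```

The bracket is hooked in and pressed down to a hard stop (17 N at most), with the red latch visible over its foot; the can, tub and carton are undisturbed, and the job was handed in at about 25 s with the arm clear.

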